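Cover the pot with the honey jar, hang the ladle on the other

ROBOT

A 7-joint arm with a two-finger parallel gripper is mounted at the origin on a cart in front of the work surface, level with it; the furniture and walls round the work are solid. World frame = base frame: x ahead of the robot, y to its left, z up, the work surface at z = 0. Lengths are in m, angles in rad, forces in N, time in s.
With the tool pointing down it reaches from about 0.425 to 0.925 m from the base axis. Payload 6.8 kg.
Tool frame: the origin (TCP) lies at the very end of the fingers, on their centre line; the grasp point (between the pads) lies 19 mm behind it; z points along the fingers, y is the line along which they close (so a half turn about z gives the same grasp; the last joint's range is limited). The gripper opens to 85 mm and grips with 20 to 120 N. Pads are 22 mm wide; open, the fingers measure 114 mm over their backs; the gripper's body (76 mm by 85 mm) begins 54 mm behind the grasp point. The pads swing forward as they close: fully open they stand 13 mm farther back than shut.
Start: joints at [-1.352, 0.477, 0.022, 1.555, -0.011, 1.109, -0.083], TCP at [0.217, 0.639, 0.231] pointing down, gripper open.
Joint ranges: [-2.96, 2.96], [-0.34, 2.1], [-1.41, 1.46], [0.24, 2.44], [-1.37, 4.51], [0.17, 1.92], [-2.96, 2.96]. Speed limits (rad/s): [2.39, 2.39, 3.14, 3.14, 3.14, 3.14, 3.14].

INTERFACE

Orientations are given as a unit quaternion [w, x, y, z].
In Python, from station import bot gives the robot as it stands.
- The arm moves only by the tool nudge_tcp, called as name(argument=value, ...), one argument or row to a line, values as JSON. Schema: {"type":"object","properties":{"offsets":{"type":"array","items":{"type":"number"},"minItems":5,"maxItems":100},"force":{"type":"number"},"only":{"type":"string"},"quiet":{"type":"boolean"},"lines":{"type":"string"}},"required":["offsets"],"additionalProperties":false}. offsets is one flat list of numbers that holds 1 to 20 rows one after another, with no inner brackets; each row has 5 numbers: dx, dy, dz in m, then a turn about the tool's z in rad, then the opening from 0.0 (shut) to 1.0 (fully open); each row shifts and turns the commanded pose from where the row before left it, along the tool's axes as they then stand; what a row does not reach is not made up. A row lasts 1/10 s, in which the tool goes at most 0.05 m and 0.15 rad, less where a joint would pass 70% of its speed; a pose out of reach is approached as far as the arm can. The fingers move at their own pace and stop on an object; force is the grip in N (left out, the last holds). Time passes only in rows, so rows that do not move let the fingers close. The tool returns the time, the measured TCP pose, the force, the opening and the grip force at its end. only (a regular expression) keeps the lines of the reply that match it, lines (a string "A,B") keeps lines A to B, and quiet returns only ok. Input that does not fit is refused with a message, and nothing moves.
- bot.get_obs(): the state, without advancing time (a new reading comes with each control period).
- bot.read_camera(name): name is "scene" or "top" or "wrist"; returns the picture (420x560x3 uint8, blue, green, red); there is no depth.
- bot.camera_info(name): a dict with "vertical_fov" (degrees; the focal length in pixels is half the picture's height over the tangent of half this angle, whatever the lens; pixels are square), "cx", "cy" (the principal point, pixels), "k1" (the pictures are not rectified: a ray, as slopes to the right and down, at radius r is drawn at 1 + k1 r^2 times it, then the intrinsics apply), "view" (4x4, takes a point from world to camera coordinates); the wrist camera has in their place "hand_eye" (4x4, takes a point from camera to tool coordinates, whose origin is the TCP and whose axes are the flange's). Camera axes: x right, y up, looking along -z (the intrinsics and any distortion apply to the point x, -y, -z); pixel columns grow to the right and rows downward; lengths in m; the calibration is good to about 2 mm. A picture is of the moment at which its call begins: read the wrist's pose just before it. camera_info takes no time and is no camera call.
- bot.hand_in(): hands the job in; it is judged then, once.
The state is a dict: "t": time; "q": joint angles; "joint_vel": joint speeds; "joint_torque": joint torques, N m; "eef_pos": TCP position; "tool_rot": TCP orientation; "contact_force": force on the tool from outside, world axes, zero at the start; "torque": the same for the moment, N m; "gripper_width": opening from 0.0 (shut) to 1.0 (fully open); "grasp_force": force on a finger pad.
Only numpy, scipy, OpenCV 4.12 (cv2) and the standard library are available. Lean on these libraries where they do the work, as an engineer would, in place of code of your own. Each camera call takes 0.05 s, during which the arm holds its last target. There are 200 camera calls.

TASK

One of the two pots has a honey jar standing in it: that pot must end up covered with the glass lid, seated squarely on its rim. The lid is still on the other pot and the ladle is in the way; the ladle must end up hanging by its hook over the rim of that other pot, bowl inside. Set the glass down gently, keep the jar standing in its pot, and do not push the pots or the other things about.

Things in the scene. Friction and masses are not known exactly. Their poses are not given: they have to be found in the camera images.
- pot_a: (sizes in mm) One of two identical steel pots, loose, 1.6 kg: outside diameter 168, inside 160 (wall 4), rim 112 above its underside, inner floor at 5. Dark loop handles at its own +x and -x, 35 below the rim, reach 120 from the axis. Origin: centre of the underside, z up. Either pot may hold the jar.
- pot_b: (sizes in mm) One of two identical steel pots, loose, 1.6 kg: outside diameter 168, inside 160 (wall 4), rim 112 above its underside, inner floor at 5. Dark loop handles at its own +x and -x, 35 below the rim, reach 120 from the axis. Origin: centre of the underside, z up. Either pot may hold the jar.
- honey_jar: (sizes in mm) Jar of honey with black screw cap, 63 across, 94 tall, upright in the middle of one of the pots. Origin: centre of its underside, z up.
- glass_lid: (sizes in mm) Glass lid with black knob, 172 across, 59 tall, 0.32 kg, fits either pot; at the start on the pot without the jar. Origin: on the axis at the underside. Seated on a pot: origin 106 above the pot's, a 150 wide step drops 4 into the mouth. Lying on a flat surface: origin 2 below it.
- lid_knob (a point): (sizes in mm) Middle of the lid's knob, on the axis, 45 above the lid's origin. Knob: 37 across, from 31 to 59 above the lid's origin, glass directly under it (fingertips must stay 33 or more above the lid's origin).
- ladle: (sizes in mm) Small steel ladle, 0.12 kg, black upright grip and own hook; starts hung on the rim of the jar's pot, anywhere round it, leaning up to a few degrees. Origin: under the hook's bend, the point that rests on the rim. z up the shaft, +x from hook to bowl (to the pot's axis), y along the rim. Slot for the wall: x -6 to +6; outer leg reaches 25 down, its tip flared outward.
- ladle_grip (a point): (sizes in mm) Point in the ladle's black grip, 68 above and 7.5 in +x of the ladle's origin, 32 below the grip's top. Grip: 11 thick (x), 18 wide (y), from 16 to 100 above the ladle's origin. Axes as the ladle's.
- ladle_bowl (a point): (sizes in mm) Middle of the ladle's bowl, 75 below and 26 in +x of the ladle's origin. Bowl 36 across, its bottom 87 below the ladle's origin.
- trivet: (sizes in mm) Round flat cork trivet, 180 across, 10 thick, fixed to the worktop and empty at the start: a free place to park the lid. Origin: centre of its underside, z up.
- white_cap_jar: (sizes in mm) Bystander, to be left alone: glass spice jar with a white cap, 47 across, 98 tall. Origin: centre of its underside, z up.
- yellow_cap_jar: (sizes in mm) Bystander, to be left alone: glass spice jar with a mustard-yellow cap, 44 across, 100 tall. Origin: centre of its underside, z up.
- salt_shaker: (sizes in mm) Bystander, to be left alone: small glass salt shaker with a grey top, 44 across, 90 tall. Origin: centre of its underside, z up.
- black_cap_jar: (sizes in mm) Bystander, to be left alone: glass spice jar with a black cap, 40 across, 105 tall. Origin: centre of its underside, z up.
- green_mug: (sizes in mm) Bystander, to be left alone: green and white mug, 78 x 116 (with its handle) x 101 tall. Origin: centre of its underside, z up.
- yogurt_tub: (sizes in mm) Bystander, to be left alone: small white and red yogurt tub, 72 across, 71 tall. Origin: centre of its underside, z up.

How it is judged:
By the outcome, as a careful person would: the job done as asked, in the order asked, and still so for the second after the job is handed in, with the robot touching nothing.
It also fails if it takes over 72 s, if anything falls off the work surface, if the arm or the gripper's body presses on something with over 40 N, if the wrist force passes 120 N, or if a joint passes its speed limit or range.

## Working session

There is one attempt and no reset: what is moved stays moved. The work goes in short steps, Python scripts to look and compute and a tool call to move; the robot and the scene stay as the last step left them, time stands still between calls to the robot, and variables do not carry over. Pictures are saved under pics/ and viewed, at most 10 in all, crops included, and the job is handed in when it is done.

```bash
ls; mkdir -p pics; python3 - <<'E'
from station import bot
import cv2,json
for n in ("scene","top"):
    cv2.imwrite(f"pics/{n}0.png",bot.read_camera(n))
for n in ("scene","top","wrist"): print(n,bot.camera_info(n))
print(bot.get_obs())
E
```

```text
pics
station.py
scene {'vertical_fov': 56.7138918485556, 'cx': 277.7442866151612, 'cy': 212.3213433942896, 'k1': -0.03300247905512064, 'view': array([[-0.76586446, -0.64289492,  0.01173667,  0.31404423],
       [ 0.51310955, -0.60005029,  0.61372489, -0.41441481],
       [-0.38751802,  0.47605227,  0.78943272, -0.82222507],
       [ 0.        ,  0.        ,  0.        ,  1.        ]])}
top {'vertical_fov': 50.628296683960016, 'cx': 281.0889910939099, 'cy': 216.92741482808384, 'k1': -0.10112210334806379, 'view': array([[ 4.46494128e-05, -9.99999235e-01, -1.23594666e-03,
        -1.10062506e-01],
       [ 9.93588939e-01, -9.53645536e-05,  1.13053134e-01,
        -5.40062902e-01],
       [-1.13053166e-01, -1.23307068e-03,  9.93588175e-01,
        -1.25256348e+00],
       [ 0.00000000e+00,  0.00000000e+00,  0.00000000e+00,
         1.00000000e+00]])}
wrist {'vertical_fov': 61.6166531679531, 'cx': 287.10341164815196, 'cy': 210.97633494770247, 'k1': -0.06616406276552235, 'hand_eye': array([[ 1.26971336e-04,  9.45306163e-01,  3.26184368e-01,
         8.37012326e-02],
       [ 9.999
[... 289 characters left out ...]
6,  0.02232663,  1.55634997, -0.01150311,
        1.10930031, -0.08309142]), 'joint_vel': array([ 1.02536047e-03,  2.05739639e-05, -1.45446297e-04, -1.84246237e-03,
        1.06898937e-03,  3.71712441e-04, -5.70038364e-04]), 'joint_torque': array([ 4.13630769e-03, -5.97760069e+01,  1.61346540e+00, -2.81956011e+01,
        1.28012651e-02,  5.12723243e-03,  4.50764418e-06]), 'eef_pos': array([0.2165163 , 0.63876663, 0.23040957]), 'tool_rot': array([-8.01745743e-05,  1.62656009e-01,  9.86682485e-01, -8.30297343e-04]), 'contact_force': array([-0.41162298,  0.02553266,  0.08110737]), 'torque': array([-0.03525359, -0.0545152 , -0.01622947]), 'grasp_force': 0.0, 'gripper_width': 1.0002077221814094}
```

View pics/scene0.png

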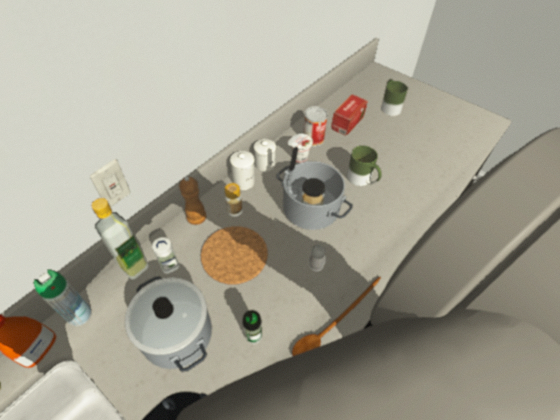

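View pics/top0.png

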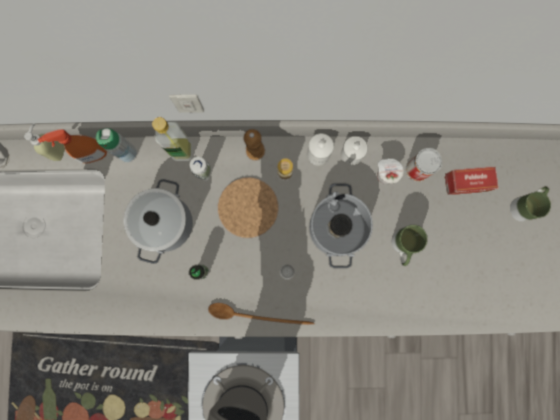

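Scene: the lidded pot is at about (168,322) in scene and (155,219) in top. The jar pot is at (313,195) and (341,225), with the ladle on its far rim at about (293,155) and (337,200). The trivet sits between the pots, at (248,208) in top. Next I'll crop and measure coarsely.

```bash
cat > h.py <<'E'
import numpy as np,cv2
from station import bot
from scipy.spatial.transform import Rotation as R
def cam(n,obs=None):
    i=bot.camera_info(n); f=210/np.tan(np.radians(i["vertical_fov"]/2))
    if n=="wrist":
        obs=obs or bot.get_obs(); q=obs["tool_rot"]
        T=np.eye(4);T[:3,:3]=R.from_quat([q[1],q[2],q[3],q[0]]).as_matrix();T[:3,3]=obs["eef_pos"]
        W=T@i["hand_eye"]
    else: W=np.linalg.inv(i["view"])
    return W,f,i
def ray(c,p):
    W,f,i=c; p=np.atleast_2d(np.asarray(p,float)); d=(p-[i["cx"],i["cy"]])/f; u=d.copy()
    for _ in range(20): u=d/(1+i["k1"]*(u**2).sum(1,keepdims=True))
    v=np.c_[u[:,0],-u[:,1],-np.ones(len(u))]@W[:3,:3].T
    return W[:3,3],v
def onz(c,p,z):
    o,v=ray(c,p); return o+v*((z-o[2])/v[:,2:])
def proj(c,P):
    W,f,i=c; P=np.atleast_2d(P); q=(P-W[:3,3])@W[:3,:3]
    u=np.c_[q[:,0],-q[:,1]]/-q[:,2:]; u=u*(1+i["k1"]*(u**2).sum(1,keepdims=True))
    return u*f+[i["cx"],i["cy"]]
def tri(c1,p1,c2,p2):
    o1,v1=ray(c1,p1);o2,v2=ray(c2,p2);v1=v1[0];v2=v2[0]
    s=np.linalg.lstsq(np.c_[v1,-v2],o2-o1,rcond=None)[0]
    a=o1+s[0]*v1;b=o2+s[1]*v2; return (a+b)/2,np.linalg.norm(a-b)
def tool(obs=None):
    obs=obs or bot.get_obs(); q=obs["tool_rot"]
    return obs["eef_pos"],R.from_quat([q[1],q[2],q[3],q[0]]).as_matrix()
def plan(target,yax=None):
    """tool-frame shift to world TCP target, and turn (about tool z) so tool y lies along world dir yax"""
    p,M=tool(); d=M.T@(np.asarray(target)-p); t=0
    if yax is not None:
        y=M.T@np.append(yax,0); t=np.arctan2(-y[0],y[1]); t=(t+np.pi/2)%np.pi-np.pi/2
    print("shift tool",d.round(4),"turn",round(t,3),"at",p.round(4),"yax",M[:,1].round(3))
E
python3 - <<'E'
from h import *
I=cv2.imread("pics/top0.png"); c=cam("top"); s=cam("scene")
cv2.imwrite("pics/crop1.png",cv2.resize(I[140:300,100:440],None,fx=2.35,fy=2.35,interpolation=cv2.INTER_CUBIC))
for n,p,z in [("knob",(152,218),.165),("trivet",(248,208),.01),("jarcap",(341,225),.099),("pot rim",(340,225),.112),
 ("white",(198,166),.098),("yel",(286,167),.1),("salt",(287,271),.09),("black",(197,271),.105),("mug",(411,240),.1),("tub",(390,170),.07)]:
    print(n,onz(c,p,z)[0].round(3))
print("knob tri",tri(c,(152,218),s,(163,307)),"cap tri",tri(c,(341,225),s,(313,187)))
E
```

```text
knob [0.522 0.226 0.165]
trivet [ 0.569 -0.013  0.01 ]
jarcap [ 0.51  -0.274  0.099]
pot rim [ 0.509 -0.269  0.112]
white [0.675 0.121 0.098]
yel [ 0.671 -0.124  0.1  ]
salt [ 0.385 -0.126  0.09 ]
black [0.385 0.117 0.105]
mug [ 0.468 -0.466  0.1  ]
tub [ 0.67  -0.421  0.07 ]
knob tri (array([0.52490101, 0.23300244, 0.14534647]), np.float64(0.0019834642511789924)) cap tri (array([ 0.51191309, -0.27392937,  0.09336496]), np.float64(0.0030908750829026746))
```

View pics/crop1.png

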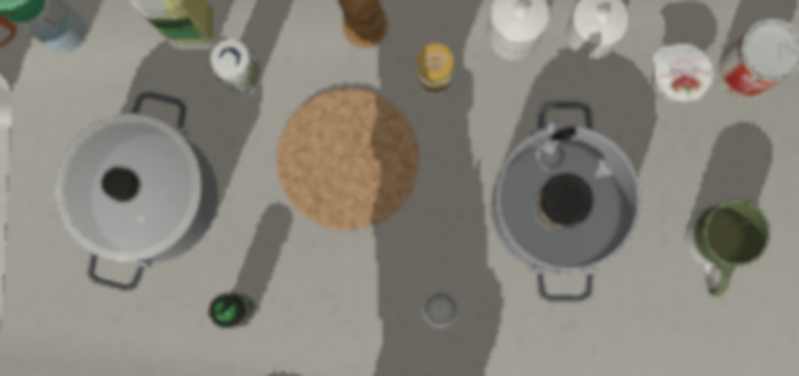

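The crop shows the knob at (121,184), the trivet at (348,158), the jar cap at (566,200) and the ladle on the far rim, with the grip top at about (565,132) and the bowl at about (550,155). Now moving the wrist camera over the lid.

```bash
python3 - <<'E'
from h import *
plan((.522,.228,.32),(1,0))
E
```

```text
shift tool [-0.4212 -0.2911 -0.0891] turn 1.244 at [0.2165 0.6388 0.2304] yax [ 0.321  0.947 -0.002]
```

nudge_tcp(
  offsets=[0, 0, -0.04, 0, 1, 0, 0, -0.04, 0, 1, -0.035, -0.024, 0, 0, 1, -0.035, -0.024, 0, 0, 1, -0.035, -0.024, 0, 0, 1, -0.035, -0.024, 0, 0, 1, -0.035, -0.024, 0, 0, 1, -0.035, -0.024, 0, 0, 1, -0.035, -0.024, 0, 0, 1, -0.035, -0.024, 0, 0, 1, -0.035, -0.024, 0, 0, 1, -0.035, -0.024, 0, 0, 1, -0.035, -0.024, 0, 0, 1, -0.035, -0.024, 0, 0, 1, 0, 0, 0, 0, 1, 0, 0, 0, 0, 1, 0, 0, 0, 0, 1],
)

```text
t: 1.8
eef_pos: [0.5212, 0.2329, 0.3109]
tool_rot: [-0.0, 0.162, 0.987, 0.0]
contact_force: [-0.4, 1.0, -0.1]
gripper_width: 0.999
grasp_force: 0.0
```

```bash
python3 - <<'E'
from h import *
o=bot.get_obs(); I=bot.read_camera("wrist"); c=cam("wrist",o)
cv2.imwrite("pics/w1.png",I)
print(o["joint_vel"].round(3))
pk=proj(c,[.522,.228,.165])[0];print(pk)
g=cv2.cvtColor(I,cv2.COLOR_BGR2GRAY); m=(g<50).astype(np.uint8)
n,l,s,ce=cv2.connectedComponentsWithStats(m)
for k in range(1,n):
    if s[k,4]>300: print(s[k],ce[k].round(1),onz(c,ce[k],.16)[0].round(4))
plan((.522,.228,.32))
E
```

```text
[-0.013 -0.002 -0.008 -0.001  0.001  0.001 -0.   ]
[281.40816769 196.3520055 ]
[ 112   60   48   42 1232] [137.1  81.2] [0.3959 0.1495 0.16  ]
[ 272  169   41   46 1520] [291.9 191.4] [0.522  0.2375 0.16  ]
[    0   281   560   139 30952] [282.9 379.4] [0.7175 0.1625 0.16  ]
shift tool [-0.0025 -0.0046 -0.009 ] turn 0 at [0.521  0.2332 0.311 ] yax [ 0.319  0.948 -0.   ]
```

View pics/w1.png

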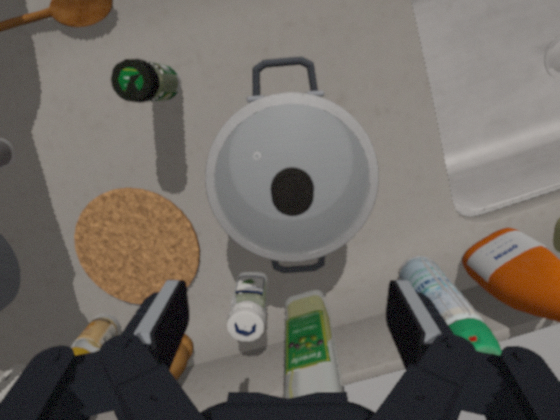

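Wrist view: knob at (292,191), lid rim around (292,177), trivet at (137,245). Next I'll combine all three views for the knob and trivet.

```bash
cat >> h.py <<'E'
def blob(m,near,amin=20):
    m=m.astype(np.uint8); n,l,s,ce=cv2.connectedComponentsWithStats(m)
    k=min((k for k in range(1,n) if s[k,4]>=amin),key=lambda k:np.hypot(*(ce[k]-near))); return ce[k],s[k,4],l==k
def multi(cp):
    A=np.zeros((3,3));b=np.zeros(3)
    for c,p in cp:
        o,v=ray(c,p);v=v[0]/np.linalg.norm(v[0]);P=np.eye(3)-np.outer(v,v);A+=P;b+=P@o
    X=np.linalg.solve(A,b); return X,[(proj(c,X)[0]-p).round(1) for c,p in cp]
def circ(P):
    a=np.c_[2*P[:,:2],np.ones(len(P))]; s=np.linalg.lstsq(a,(P[:,:2]**2).sum(1),rcond=None)[0]
    return s[:2],np.sqrt(s[2]+s[0]**2+s[1]**2)
E
python3 - <<'E'
from h import *
T=cv2.imread("pics/top0.png");S=cv2.imread("pics/scene0.png");W=cv2.imread("pics/w1.png")
o=bot.get_obs(); cs=dict(t=cam("top"),s=cam("scene"),w=cam("wrist",o))
G=lambda I:cv2.cvtColor(I,cv2.COLOR_BGR2GRAY)
k={}
for n,I,p in (("t",T,(152,218)),("s",S,(163,307)),("w",W,(292,191))):
    ce,a,_=blob(G(I)<70,p); k[n]=ce; print(n,ce.round(1),a, onz(cs[n],ce,.155)[0].round(4))
print(multi([(cs[n],k[n]) for n in k])); print(multi([(cs[n],k[n]) for n in "ts"]))
for n,I,p in (("t",T,(248,208)),("s",S,(234,255)),("w",W,(137,245))):
    h=cv2.cvtColor(I,cv2.COLOR_BGR2HSV); m=(h[...,0]<20)&(h[...,1]>90)
    ce,a,mm=blob(cv2.morphologyEx(m.astype(np.uint8),cv2.MORPH_OPEN,np.ones((5,5))),p,300)
    cn=max(cv2.findContours(mm.astype(np.uint8),0,cv2.CHAIN_APPROX_NONE)[0],key=len)
    P=onz(cs[n],cn[:,0],.01); print("trivet",n,circ(P),onz(cs[n],ce,.01)[0].round(4))
E
```

```text
t [151.1 217.8] 160 [0.5237 0.232  0.155 ]
s [162.4 307.4] 319 [0.521  0.2363 0.155 ]
w [291.9 191.3] 1605 [0.5232 0.2374 0.155 ]
(array([0.52546696, 0.23550562, 0.1455011 ]), [array([-0.3, -0.3]), array([-0.1,  0.3]), array([-1.3,  0. ])])
(array([0.52496198, 0.23481471, 0.14662201]), [array([-0.1, -0.1]), array([0.2, 0. ])])
trivet t (array([ 0.57203762, -0.01155989]), np.float64(0.08576945035625443)) [ 0.5713 -0.0117  0.01  ]
trivet s (array([ 0.57141268, -0.0094197 ]), np.float64(0.0888576931230636)) [ 0.5684 -0.0059  0.01  ]
trivet w (array([ 0.56908574, -0.00747596]), np.float64(0.08602739417023049)) [ 0.5643 -0.0042  0.01  ]
```

nudge_tcp(
  offsets=[-0.003, 0.004, 0.03, 0, 1, 0, 0, 0.03, 0, 1, 0, 0, 0.03, 0, 1, 0, 0, 0.03, 0, 1, 0, 0, 0.02, 0, 1, 0, 0, 0.02, 0, 1, 0, 0, 0.01, 0, 1, 0, 0, 0, 0, 1, 0, 0, 0, 0, 1, 0, 0, 0, 0, 0, 0, 0, 0, 0, 0, 0, 0, 0, 0, 0, 0, 0, 0, 0, 0, 0, 0, 0, 0, 0, 0, 0, 0, 0, 0, 0, 0, 0, 0, 0, 0, 0, 0, 0, 0],
  force=40,
)

```text
t: 3.55
eef_pos: [0.5265, 0.2347, 0.1421]
tool_rot: [0.0, 0.163, 0.987, 0.0]
contact_force: [-1.4, -0.6, 5.5]
gripper_width: 0.419
grasp_force: 39.8
```

nudge_tcp(
  offsets=[0, 0, -0.005, 0, 0, 0, 0, -0.01, 0, 0, 0, 0, -0.02, 0, 0, 0, 0, -0.02, 0, 0, 0, 0, 0, 0, 0, 0, 0, 0, 0, 0],
)

```text
t: 4.15
eef_pos: [0.526, 0.2345, 0.1962]
tool_rot: [0.0, 0.163, 0.987, 0.0]
contact_force: [-0.2, -0.5, -3.2]
gripper_width: 0.422
grasp_force: 40.6
```

```bash
python3 - <<'E'
from h import *
plan((.570,-.009,.2))
E
```

```text
shift tool [-0.1199 -0.2165 -0.0038] turn 0 at [0.526  0.2345 0.1962] yax [0.321 0.947 0.   ]
```

nudge_tcp(
  offsets=[-0.01, -0.018, 0, 0, 0, -0.02, -0.036, 0, 0, 0, -0.02, -0.036, 0, 0, 0, -0.02, -0.036, 0, 0, 0, -0.02, -0.036, 0, 0, 0, -0.02, -0.036, 0, 0, 0, -0.01, -0.018, 0, 0, 0, 0, 0, 0, 0, 0, 0, 0, 0, 0, 0, 0, 0, 0.03, 0, 0, 0, 0, 0.03, 0, 0, 0, 0, 0.03, 0, 0, 0, 0, 0.03, 0, 0, 0, 0, 0.015, 0, 0, 0, 0, 0.007, 0, 0, 0, 0, 0, 0, 0, 0, 0, 0, 0, 0, 0, 0, 0, 0, 0],
)

```text
t: 5.95
eef_pos: [0.5715, -0.0085, 0.0556]
tool_rot: [0.001, 0.163, 0.987, 0.0]
contact_force: [0.0, -0.4, -3.8]
gripper_width: 0.425
grasp_force: 40.7
```

nudge_tcp(
  offsets=[0, 0, 0.004, 0, 0, 0, 0, 0.003, 0, 0, 0, 0, 0.002, 0, 0, 0, 0, 0.001, 0, 0, 0, 0, 0.001, 0, 0, 0, 0, 0.001, 0, 0, 0, 0, 0, 0, 0, 0, 0, 0, 0, 0],
)

```text
t: 6.75
eef_pos: [0.5702, -0.0086, 0.0441]
tool_rot: [-0.0, 0.163, 0.987, 0.0]
contact_force: [-7.9, 0.7, 18.1]
gripper_width: 0.423
grasp_force: 42.8
```

nudge_tcp(
  offsets=[0, 0, -0.001, 0, 0, 0, 0, 0, 0, 0.5, 0, 0, 0, 0, 0.7, 0, 0, 0, 0, 1, 0, 0, 0, 0, 1, 0, 0, 0, 0, 1, 0, 0, 0, 0, 1, 0, 0, -0.02, 0, 1, 0, 0, -0.04, 0, 1, 0, 0, -0.05, 0, 1, 0, 0, -0.05, 0, 1, 0, 0, -0.05, 0, 1, 0, 0, -0.05, 0, 1, 0, 0, -0.05, 0, 1],
)

```text
t: 8.15
eef_pos: [0.5699, -0.0087, 0.3555]
tool_rot: [0.0, 0.163, 0.987, 0.0]
contact_force: [0.0, 0.7, -0.2]
gripper_width: 1.002
grasp_force: 0.0
```

nudge_tcp(
  offsets=[-0.011, -0.042, 0, 0, 1, -0.011, -0.042, 0, 0, 1, -0.011, -0.042, 0, 0, 1, -0.011, -0.042, 0, 0, 1, -0.011, -0.042, 0, 0, 1, -0.011, -0.042, 0, 0, 1, 0, 0, 0, 0.15, 1, 0, 0, 0, 0.15, 1, 0, 0, 0, 0.15, 1, 0, 0, 0, 0.15, 1, 0, 0, 0, 0.15, 1, 0, 0, 0, 0.15, 1, 0, 0, 0, 0.15, 1, 0, 0, 0, 0.15, 1, 0, 0, 0, 0.04, 1, 0, 0, 0, 0, 1, 0, 0, 0, 0, 1, 0, 0, 0, 0, 1],
)

```text
t: 9.95
eef_pos: [0.552, -0.2684, 0.3533]
tool_rot: [-0.0, 0.705, 0.709, 0.0]
contact_force: [0.2, -0.1, 0.9]
gripper_width: 1.0
grasp_force: 0.0
```

```bash
python3 - <<'E'
from h import *
o=bot.get_obs(); I=bot.read_camera("wrist"); c=cam("wrist",o)
cv2.imwrite("pics/w2.png",I)
cv2.imwrite("pics/t2.png",bot.read_camera("top"));cv2.imwrite("pics/s2.png",bot.read_camera("scene"))
np.save("o2.npy",o,allow_pickle=True)
print(o["q"].round(2)); plan((.55,-.27,.35),(1,0))
E
```

```text
[-0.2   0.34  0.75  1.59 -0.24  1.31  0.58]
shift tool [-0.0015 -0.002   0.0033] turn 0.004 at [ 0.552  -0.2685  0.3533] yax [1.    0.004 0.   ]
```

View pics/w2.png

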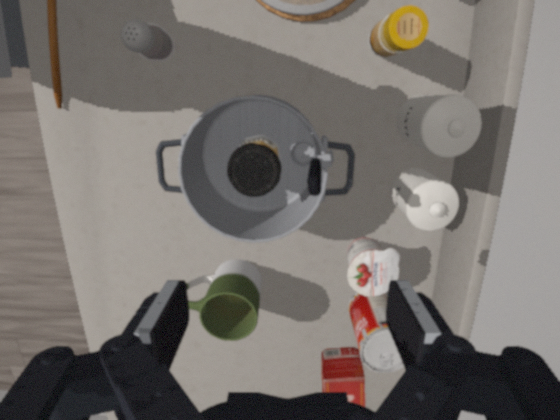

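Wrist view 2: jar cap at (254,168), pot rim roughly centred at (253,168), ladle grip at (315,176), hook at (320,153), bowl at (302,152). Zooming in on it in both views.

```bash
python3 - <<'E'
from h import *
W=cv2.imread("pics/w2.png");S=cv2.imread("pics/scene0.png")
a=cv2.resize(W[110:230,270:370],None,fx=4,fy=4,interpolation=cv2.INTER_CUBIC)
b=cv2.resize(S[130:250,268:360],None,fx=4,fy=4,interpolation=cv2.INTER_CUBIC)
cv2.imwrite("pics/z.png",np.hstack([a,b]))
E
```

```text
(no output)
```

View pics/z.png

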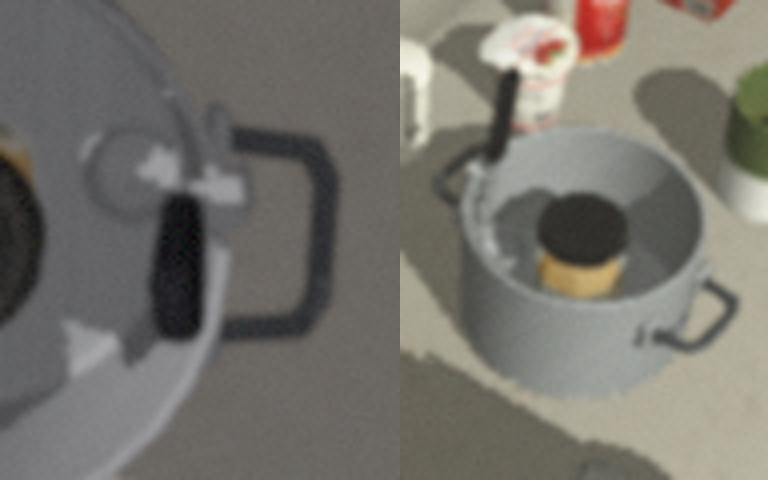

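The zoom shows, in wrist pixels, the grip from about (316,159) at the bottom to (315,192) at the top, the hook at (324,157) and the bowl at (304,153). In scene the grip runs from (296,149) at the top to (292,169) at the bottom. Now triangulating, plus rim fits for both pots.

```bash
cat >> h.py <<'E'
def rim(I,c,ctr,z=.112,r0=.068,r1=.1,skip=None):
    g=cv2.GaussianBlur(cv2.cvtColor(I,cv2.COLOR_BGR2GRAY),(3,3),0).astype(np.float32)
    rs=np.linspace(r0,r1,65)
    for it in range(4):
        P=[]
        for a in np.radians(np.arange(0,360,4)):
            if skip and skip(np.degrees(a)): continue
            X=np.c_[ctr[0]+rs*np.cos(a),ctr[1]+rs*np.sin(a),np.full(65,z)]
            p=proj(c,X).astype(np.float32); s=cv2.remap(g,p[:,:1],p[:,1:],1)[:,0]
            d=np.abs(np.gradient(s)); k=np.where(d>0.5*d.max())[0].max(); P.append(X[k])
        P=np.array(P); 
        for _ in range(5):
            ce,r=circ(P); e=abs(np.hypot(*(P[:,:2]-ce).T)-r); P=P[e<max(.0015,2*np.median(e))]
        ctr=ce; r0,r1=r-.010,r+.010; rs=np.linspace(r0,r1,65)
    return ce.round(4),r.round(4),len(P)
E
python3 - <<'E'
from h import *
o=np.load("o2.npy",allow_pickle=True).item()
T=cv2.imread("pics/t2.png");T0=cv2.imread("pics/top0.png");S=cv2.imread("pics/scene0.png");W=cv2.imread("pics/w2.png")
t,s,w=cam("top"),cam("scene"),cam("wrist",o)
print("griptop",multi([(w,(315,191)),(s,(296,149))]),"gripbot",multi([(w,(316,160)),(s,(292,168.5))]))
print("hook z=.113",onz(w,(323.5,157.5),.113),"bowl z .037",onz(w,(303.7,153),.037),"cap",onz(w,(254,168),.099))
print("jar pot w",rim(W,w,(.512,-.270)),"t",rim(T0,t,(.512,-.270)))
print("jar pot s",rim(S,s,(.512,-.270)))
print("lid pot t2",rim(T,t,(.525,.234)),"s2",rim(cv2.imread("pics/s2.png"),s,(.525,.234)))
E
```

```text
griptop (array([ 0.57634919, -0.2674966 ,  0.20093811]), [array([-0.6,  0.5]), array([-0.3,  0. ])]) gripbot (array([ 0.57958819, -0.25437867,  0.1364661 ]), [array([-2.7,  2.2]), array([-1.3,  0. ])])
hook z=.113 [[ 0.59242442 -0.25370127  0.113     ]] bowl z .037 [[ 0.57437327 -0.26178578  0.037     ]] cap [[ 0.51481966 -0.26876094  0.099     ]]
jar pot w (array([ 0.5157, -0.2702]), np.float64(0.0839), 52) t (array([ 0.5212, -0.263 ]), np.float64(0.0966), 32)
jar pot s (array([ 0.5289, -0.2798]), np.float64(0.0969), 62)
lid pot t2 (array([0.5244, 0.2326]), np.float64(0.0851), 60) s2 (array([0.5272, 0.2334]), np.float64(0.0843), 56)
```

```bash
python3 - <<'E'
from h import *
o=np.load("o2.npy",allow_pickle=True).item()
S=cv2.imread("pics/scene0.png");W=cv2.imread("pics/w2.png");T=cv2.imread("pics/top0.png")
t,s,w=cam("top"),cam("scene"),cam("wrist",o); C=np.array([.5157,-.2702])
for n,I,c in (("w",W,w),("s",S,s)):
    g=cv2.cvtColor(I,cv2.COLOR_BGR2GRAY); m=(g<45).astype(np.uint8)
    x0,x1,y0,y1=(300,330,140,215) if n=="w" else (285,302,143,176)
    q=np.zeros_like(m); q[y0:y1,x0:x1]=m[y0:y1,x0:x1]; ce,a,mm=blob(q,((x0+x1)/2,(y0+y1)/2),15)
    print(n,"mask",ce.round(1),a,"rect",cv2.minAreaRect(np.argwhere(mm)[:,::-1].astype(np.float32)))
    for th in (4,8,12):
        u=np.array([np.cos(np.radians(th)),np.sin(np.radians(th))])
        f=lambda r,z:np.append(C+u*r,z)
        print(th,"gripbot/mid/top",*[proj(c,f(.0745,z))[0].round(1) for z in (.128,.17,.212)],"hook",proj(c,f(.082,.114))[0].round(1),"bowl",proj(c,f(.056,.03))[0].round(1))
E
```

```text
w mask [314.3 176.8] 359 rect ((313.99859619140625, 176.02622985839844), (11.562943458557129, 34.21580123901367), 3.012787342071533)
4 gripbot/mid/top [322.2 170.6] [326.5 180.2] [331.8 192.4] hook [327.8 167.4] bowl [301.3 155.5]
8 gripbot/mid/top [321.9 165.8] [326.1 174.9] [331.4 186.4] hook [327.5 162.3] bowl [301.  152.6]
12 gripbot/mid/top [321.2 161. ] [325.4 169.5] [330.6 180.4] hook [326.8 157.2] bowl [300.6 149.7]Traceback (most recent call last):
  File "<stdin>", line 8, in <module>
  File "h.py", line 38, in blob
    k=min((k for k in range(1,n) if s[k,4]>=amin),key=lambda k:np.hypot(*(ce[k]-near))); return ce[k],s[k,4],l==k
ValueError: min() iterable argument is empty
```

The ladle hangs at about 10° around the rim and leans about 8° inward, as its weight would make it. I'll grasp it closing radially, with the grasp point at about (.581,-.261).

nudge_tcp(
  offsets=[0.007, 0.029, 0, -0.1, 1, 0, 0, 0.03, -0.07, 1, 0, 0, 0.04, 0, 1, 0, 0, 0.04, 0, 1, 0, 0, 0.04, 0, 1, 0, 0, 0.03, 0, 1, 0, 0, 0.013, 0, 1, 0, 0, 0, 0, 1, 0, 0, 0, 0, 0.6, 0, 0, 0, 0, 0.4, 0, 0, 0, 0, 0.2, 0, 0, 0, 0, 0, 0, 0, 0, 0, 0, 0, 0, 0, 0, 0, 0, 0, 0, 0, 0, 0, 0, 0, 0, 0, 0, 0, 0, 0, 0],
  force=30,
)

```text
t: 11.8
eef_pos: [0.5821, -0.2613, 0.1611]
tool_rot: [0.001, 0.643, 0.766, 0.001]
contact_force: [1.7, 0.1, 4.8]
gripper_width: 0.118
grasp_force: 32.2
```

```bash
python3 - <<'E'
from h import *
plan((.59,-.26,.16),(np.cos(.19),np.sin(.19)))
o=bot.get_obs();print(o["torque"])
I=np.hstack([bot.read_camera("wrist")[60:420,100:480], cv2.resize(bot.read_camera("scene")[130:250,268:360],None,fx=3,fy=3)])
cv2.imwrite("pics/g.png",I)
E
```

```text
shift tool [-0.0001  0.008   0.0011] turn -0.016 at [ 0.5821 -0.2613  0.1611] yax [0.985 0.173 0.002]
[ 0.203616   -0.73844425 -0.04725543]
```

View pics/g.png

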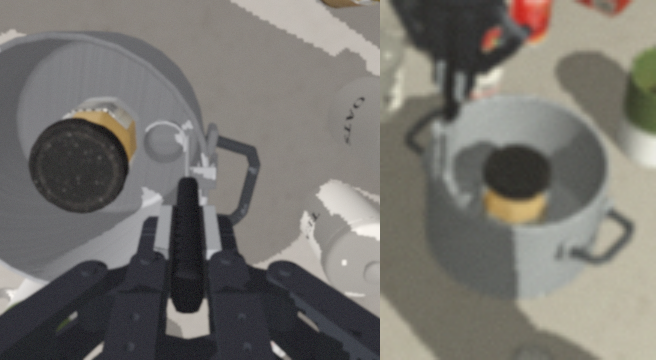

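The picture shows the grip held upright between the fingers at (188,245), the hook at (205,170) and the bowl at (165,140), clear of the jar. Lifting.

nudge_tcp(
  offsets=[0, 0, -0.005, 0, 0, 0, 0, -0.01, 0, 0, 0, 0, -0.01, 0, 0, 0, 0, -0.02, 0, 0, 0, 0, -0.02, 0, 0, 0, 0, -0.03, 0, 0, 0, 0, -0.03, 0, 0, 0, 0, -0.03, 0, 0, 0, 0, -0.015, 0, 0, 0, 0, 0, 0, 0, 0, 0, 0, 0, 0, 0, 0, 0, 0, 0],
  force=40,
)

```text
t: 13.1
eef_pos: [0.5801, -0.2607, 0.3282]
tool_rot: [-0.002, 0.643, 0.766, -0.001]
contact_force: [0.4, 0.1, -2.0]
gripper_width: 0.126
grasp_force: 41.7
```

```bash
python3 - <<'E'
from h import *
o=bot.get_obs();I=bot.read_camera("wrist"); np.save("o3.npy",o,allow_pickle=True)
cv2.imwrite("pics/w3.png",I); cv2.imwrite("pics/s3.png",bot.read_camera("scene"));cv2.imwrite("pics/t3.png",bot.read_camera("top"))
a=cv2.resize(I[150:420,180:400],None,fx=2.2,fy=2.2); b=cv2.resize(cv2.imread("pics/s3.png")[60:250,255:365],None,fx=2.8,fy=3.126)
h=min(len(a),len(b)); cv2.imwrite("pics/z3.png",np.hstack([a[:h],b[:h]])); print(a.shape,b.shape)
E
```

```text
(594, 484, 3) (594, 308, 3)
```

View pics/z3.png

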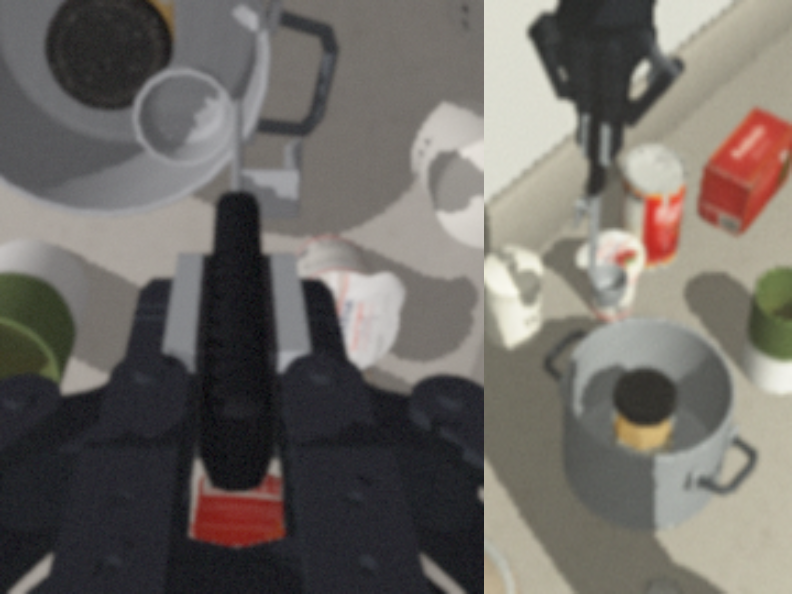

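```bash
python3 - <<'E'
from h import *
o=np.load("o3.npy",allow_pickle=True).item(); c=cam("wrist",o); p,M=tool(o)
for n,q in (("bowl top rim",(0,-.0185,.049+.068)),("bowl ctr",(0,-.0185,.124)),("bend mid",(0,.0075,.046)),("grip top",(0,0,-.051)),("grip bot",(0,0,.033)),("leg tip",(0,.0165,.074))):
    for x in (0,.004): print(n,x,proj(c,p+M@(np.array(q)+[x,0,0]))[0].round(1))
# invert: bowl at tool z .118
W,f,i=c
def ontool(px,z):
    a,v=ray(c,px); a=M.T@(a-p); v=M.T@v[0]; return (a+v*(z-a[2])/v[2]).round(4)
print(ontool((264.1,203.6),.118),ontool((302.7,236.4),.046),"shaft",ontool((180+238/2.2,150+140/2.2),.08))
t=cam("top");T=cv2.imread("pics/t3.png");print("lid pot",[rim(T,t,(.525,.234),r0=.078,r1=.09) ,rim(cv2.imread("pics/s3.png"),cam("scene"),(.525,.234),r0=.078,r1=.09)],p)
print("lid knob on trivet",)
E
```

```text
bowl top rim 0 [262.4 204.8]
bowl top rim 0.004 [262.3 199.9]
bowl ctr 0 [263.  202.1]
bowl ctr 0.004 [262.8 197.3]
bend mid 0 [298.9 242.4]
bend mid 0.004 [299.  236.1]
grip top 0 [285.5 363.8]
grip top 0.004 [285.5 354.1]
grip bot 0 [286.  252.2]
grip bot 0.004 [286.  245.5]
leg tip 0 [311.2 225. ]
leg tip 0.004 [311.4 219.3]
[ 0.0007 -0.0172  0.118 ] [0.0038 0.0096 0.046 ] shaft [0.0058 0.0013 0.08  ]
lid pot [(array([0.5247, 0.2326]), np.float64(0.0852), 62), (array([0.5273, 0.2336]), np.float64(0.0842), 56)] [ 0.58008258 -0.26070816  0.32815009]
lid knob on trivet
```

```bash
python3 - <<'E'
from h import *
t,s=cam("top"),cam("scene")
print("cap",tri(t,(160,124),s,(101,206)),"base t",onz(t,(183,155),0),"base s",onz(s,(136,270),0))
plan((.526+.082*np.cos(.175)-.0079,.233+.082*np.sin(.175)-.0014,.3282)); print(bot.get_obs()["q"].round(2))
E
```

```text
cap (array([0.74454108, 0.187911  , 0.25829131]), np.float64(0.00011032451458939651)) base t [[0.7323835  0.18712823 0.        ]] base s [[ 7.35769669e-01  1.90945608e-01 -1.11022302e-16]]
shift tool [0.496  0.1058 0.0009] turn 0 at [ 0.5805 -0.261   0.3289] yax [ 0.985  0.173 -0.002]
[-0.17  0.4   0.69  1.56 -0.26  1.28  0.73]
```

nudge_tcp(
  offsets=[0.02, 0.004, 0, 0, 0, 0.034, 0.007, 0, 0, 0, 0.034, 0.007, 0, 0, 0, 0.034, 0.007, 0, 0, 0, 0.034, 0.007, 0, 0, 0, 0.034, 0.007, 0, 0, 0, 0.034, 0.007, 0, 0, 0, 0.034, 0.008, 0, 0, 0, 0.034, 0.008, 0, 0, 0, 0.034, 0.008, 0, 0, 0, 0.034, 0.008, 0, 0, 0, 0.034, 0.008, 0, 0, 0, 0.034, 0.008, 0, 0, 0, 0.034, 0.008, 0, 0, 0, 0.034, 0.007, 0, 0, 0, 0, 0, 0, 0, 0, 0, 0, 0, 0, 0, 0, 0, 0, 0, 0, 0, 0, 0, 0, 0],
)

```text
t: 15.15
eef_pos: [0.6028, 0.2443, 0.3304]
tool_rot: [0.0, 0.644, 0.765, -0.0]
contact_force: [-0.2, 0.1, -1.4]
gripper_width: 0.122
grasp_force: 41.6
```

```bash
python3 - <<'E'
from h import *
o=bot.get_obs();I=bot.read_camera("wrist"); np.save("o4.npy",o,allow_pickle=True); cv2.imwrite("pics/w4.png",I); c=cam("wrist",o)
print(o["q"].round(2),proj(c,[.526,.233,.112]))
for r0,r1 in ((.074,.094),(.078,.09)): print(rim(I,c,(.526,.233),r0=r0,r1=r1))
for a in (0,90,180,270): print(proj(c,[.526+.084*np.cos(np.radians(a)),.233+.084*np.sin(np.radians(a)),.112])[0].round(0))
E
```

```text
[-0.87  0.4   0.54  1.52 -0.21  1.28 -0.13] [[212.34469258 173.03463568]]
(array([0.5275, 0.2355]), np.float64(0.0832), 54)
(array([0.5275, 0.2356]), np.float64(0.0832), 55)
[291. 186.]
[222.  90.]
[133. 160.]
[205. 245.]
```

View pics/w4.png

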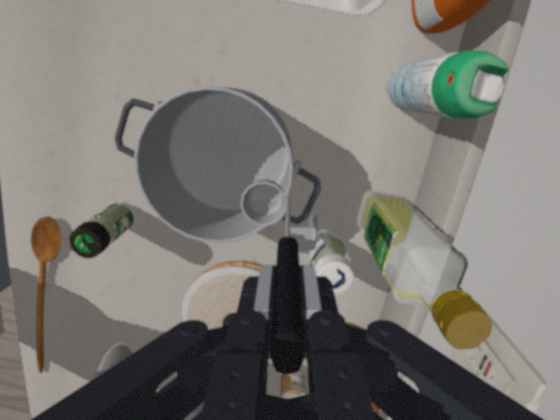

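The rim of the open pot fits at (.527,.235), and the ladle is held upright. Adjusting, then lowering partway.

nudge_tcp(
  offsets=[0.003, -0.002, 0.02, 0, 0, 0, 0, 0.03, 0, 0, 0, 0, 0.03, 0, 0, 0, 0, 0.03, 0, 0, 0, 0, 0.02, 0, 0, 0, 0, 0, 0, 0, 0, 0, 0, 0, 0, 0, 0, 0, 0, 0],
)

```text
t: 16.0
eef_pos: [0.6012, 0.2486, 0.2021]
tool_rot: [0.001, 0.643, 0.766, 0.001]
contact_force: [0.5, 0.3, -1.4]
gripper_width: 0.121
grasp_force: 41.6
```

```bash
python3 - <<'E'
from h import *
plan((.6001,.2468,.161))
E
```

```text
shift tool [-0.0017 -0.0015  0.0411] turn 0 at [0.6012 0.2486 0.2021] yax [0.985 0.172 0.003]
```

nudge_tcp(
  offsets=[-0.001, -0.0015, 0.005, 0, 0, 0, 0, 0.005, 0, 0, 0, 0, 0.005, 0, 0, 0, 0, 0.004, 0, 0, 0, 0, 0, 0, 0, 0, 0, 0, 0, 0],
)

```text
t: 16.6
eef_pos: [0.5987, 0.2475, 0.1811]
tool_rot: [-0.0, 0.643, 0.766, -0.0]
contact_force: [0.4, -0.4, -1.4]
gripper_width: 0.126
grasp_force: 41.5
```

nudge_tcp(
  offsets=[0, 0, 0.004, 0, 0, 0, 0, 0.004, 0, 0, 0, 0, 0.004, 0, 0, 0, 0, 0.003, 0, 0, 0, 0, 0, 0, 0, 0, 0, 0, 0, 0],
)

```text
t: 17.2
eef_pos: [0.5987, 0.2474, 0.1662]
tool_rot: [-0.0, 0.643, 0.766, -0.0]
contact_force: [0.1, 0.5, -1.9]
gripper_width: 0.128
grasp_force: 41.5
```

nudge_tcp(
  offsets=[0, 0, 0.002, 0, 0, 0, 0, 0.002, 0, 0, 0, 0, 0, 0, 0, 0, 0, 0, 0, 0],
)

```text
t: 17.6
eef_pos: [0.5987, 0.2474, 0.1622]
tool_rot: [-0.0, 0.643, 0.766, -0.0]
contact_force: [0.3, 0.1, -2.2]
gripper_width: 0.122
grasp_force: 41.6
```

nudge_tcp(
  offsets=[0, 0, 0.001, 0, 0, 0, 0, 0.001, 0, 0, 0, 0, 0, 0, 0, 0, 0, 0, 0, 0],
)

```text
t: 18.0
eef_pos: [0.5989, 0.2475, 0.1612]
tool_rot: [-0.0, 0.643, 0.766, 0.0]
contact_force: [-1.3, -0.4, 5.2]
gripper_width: 0.123
grasp_force: 42.5
```

```bash
python3 - <<'E'
from h import *
I=bot.read_camera("wrist"); cv2.imwrite("pics/z5.png",cv2.resize(I[100:340,140:420],None,fx=2.4,fy=2.4))
E
```

```text
(no output)
```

View pics/z5.png

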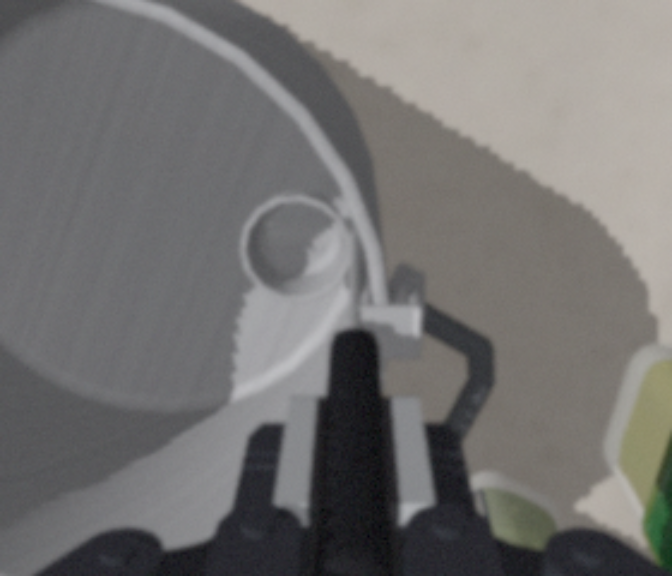

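Contact came at the expected height. The rim runs under the hook at (380,305), the hook leg is outside at (415,320) and the bowl is inside at (297,245). Releasing and rising, then on to the lid.

nudge_tcp(
  offsets=[0, 0, 0, 0, 0.2, 0, 0, 0, 0, 0.3, 0, 0, 0, 0, 0.5, 0, 0, 0, 0, 0.8, 0, 0, 0, 0, 1, 0, 0, 0, 0, 1, 0, 0, 0, 0, 1, 0, 0, -0.02, 0, 1, 0, 0, -0.04, 0, 1, 0, 0, -0.05, 0, 1, 0, 0, -0.04, 0, 1],
)

```text
t: 19.15
eef_pos: [0.599, 0.2473, 0.313]
tool_rot: [0.0, 0.643, 0.766, 0.001]
contact_force: [0.8, -0.2, 0.5]
gripper_width: 0.996
grasp_force: 0.0
```

nudge_tcp(
  offsets=[-0.031, -0.009, 0, 0, 1, -0.031, -0.009, 0, 0, 1, -0.031, -0.009, 0, 0, 1, -0.031, -0.009, 0, 0, 1, -0.031, -0.009, 0, 0, 1, -0.031, -0.009, 0, 0, 1, -0.031, -0.009, 0, 0, 1, -0.031, -0.009, 0, 0, 1, 0, 0, 0, 0, 1, 0, 0, 0, 0, 1, 0, 0, 0, 0, 1],
)

```text
t: 20.25
eef_pos: [0.5709, -0.008, 0.3102]
tool_rot: [-0.0, 0.642, 0.766, 0.0]
contact_force: [0.6, -0.1, 0.2]
gripper_width: 1.0
grasp_force: 0.0
```

```bash
python3 - <<'E'
from h import *
o=bot.get_obs();I=bot.read_camera("wrist"); cv2.imwrite("pics/w6.png",I); T=bot.read_camera("top");S=bot.read_camera("scene")
cv2.imwrite("pics/t6.png",T);cv2.imwrite("pics/s6.png",S)
c,t,s=cam("wrist",o),cam("top"),cam("scene"); X=np.array([.5702,-.0086,.053])
g=lambda I:cv2.cvtColor(I,cv2.COLOR_BGR2GRAY)
for n,I_,cc in (("w",I,c),("s",S,s),("t",T,t)):
    p=proj(cc,X)[0]
    try: ce,a,_=blob(g(I_)<60,p,40); print(n,p.round(1),ce.round(1),a,onz(cc,ce,.056)[0].round(4))
    except ValueError: print(n,"none")
plan((.5702,-.0086,.044))
h=cv2.cvtColor(S,cv2.COLOR_BGR2HSV)
print("pots t",rim(T,t,(.514,-.271),r0=.076,r1=.092),rim(S,s,(.514,-.271),r0=.076,r1=.092),"open pot",rim(T,t,(.526,.234),r0=.076,r1=.092),rim(S,s,(.526,.234),r0=.076,r1=.092))
E
```

```text
w [285.8 167.7] [285.5 165.8] 874 [ 0.5693 -0.0059  0.056 ]
s [232.7 244.9] [233.4 245.8] 152 [ 0.5653 -0.0064  0.056 ]
t [245.5 205.5] [243.6 207.2] 188 [ 0.5651 -0.0036  0.056 ]
shift tool [-0.0006 -0.0007  0.2661] turn 0 at [ 0.5708 -0.008   0.3101] yax [ 0.985  0.175 -0.   ]Traceback (most recent call last):
  File "<stdin>", line 12, in <module>
  File "h.py", line 56, in rim
    d=np.abs(np.gradient(s)); k=np.where(d>0.5*d.max())[0].max(); P.append(X[k])
                                ~~~~~~~~~~~~~~~~~~~~~~~~~~~~~~^^
    return umr_maximum(a, axis, None, out, keepdims, initial, where)
ValueError: zero-size array to reduction operation maximum which has no identity
```

nudge_tcp(
  offsets=[0, 0, 0.03, 0, 1, 0, 0, 0.05, 0, 1, 0, 0, 0.05, 0, 1, 0, 0, 0.05, 0, 1, 0, 0, 0.04, 0, 1, 0, 0, 0.03, 0, 1, 0, 0, 0.015, 0, 1, 0, 0, 0, 0, 1, 0, 0, 0, 0, 0.7, 0, 0, 0, 0, 0.4, 0, 0, 0, 0, 0, 0, 0, 0, 0, 0, 0, 0, 0, 0, 0, 0, 0, 0, 0, 0, 0, 0, 0, 0, 0],
  force=40,
)

```text
t: 21.9
eef_pos: [0.5716, -0.0092, 0.0468]
tool_rot: [0.001, 0.643, 0.766, 0.001]
contact_force: [-1.5, 1.1, 7.0]
gripper_width: 0.421
grasp_force: 39.3
```

nudge_tcp(
  offsets=[0, 0, -0.005, 0, 0, 0, 0, -0.01, 0, 0, 0, 0, -0.02, 0, 0, 0, 0, -0.04, 0, 0, 0, 0, -0.05, 0, 0, 0, 0, -0.05, 0, 0, 0, 0, -0.03, 0, 0, 0, 0, 0, 0, 0, 0, 0, 0, 0, 0],
)

```text
t: 22.8
eef_pos: [0.5703, -0.0091, 0.2506]
tool_rot: [-0.0, 0.643, 0.766, 0.0]
contact_force: [-0.1, 0.3, -3.6]
gripper_width: 0.422
grasp_force: 41.0
```

```bash
python3 - <<'E'
from h import *
plan((.5155,-.2705,.25))
E
```

```text
shift tool [-0.2479 -0.0993  0.0003] turn 0 at [ 0.5703 -0.0091  0.2506] yax [0.985 0.173 0.001]
```

```bash
sed -i 's/d>0.5\*d.max()/d>=0.5*d.max()/' h.py; python3 - <<'E'
from h import *
t,s=cam("top"),cam("scene")
for n in ("top0","t6","t3"):
    T=cv2.imread(f"pics/{n}.png"); print(n,[rim(T,t,(.514,-.271),r0=a,r1=b) for a,b in ((.078,.09),(.08,.088))],blob(cv2.cvtColor(T,6)<60,(341,225),100)[0])
for n in ("scene0","s6"):
    T=cv2.imread(f"pics/{n}.png"); print(n,rim(T,s,(.514,-.271),r0=.08,r1=.088),blob(cv2.cvtColor(T,6)<60,(313,187),60)[0])
a,b=cv2.imread("pics/scene0.png"),cv2.imread("pics/s6.png")
f=lambda I:cv2.cvtColor(I[205:235,275:360],6).astype(np.float32)
print(cv2.phaseCorrelate(f(a),f(b)))
E
```

```text
top0 [(array([ 0.5177, -0.263 ]), np.float64(0.0945), 33), (array([ 0.5167, -0.2638]), np.float64(0.0938), 31)] [340.67924528 224.45552561]
t6 [(array([ 0.5138, -0.27  ]), np.float64(0.0873), 39), (array([ 0.5139, -0.2708]), np.float64(0.0866), 45)] [340.29608939 223.13687151]
t3 [(array([ 0.5217, -0.2579]), np.float64(0.1082), 73), (array([ 0.5213, -0.257 ]), np.float64(0.1062), 34)] [416.82142857 240.80102041]
scene0 (array([ 0.5266, -0.2798]), np.float64(0.0956), 66) [313.09027778 187.04513889]
s6 (array([ 0.5218, -0.2778]), np.float64(0.0922), 35) [311.88       186.55272727]
((0.07699711565304312, -0.18298596330228456), 0.6791241103631479)
```

nudge_tcp(
  offsets=[-0.015, -0.006, 0, 0, 0, -0.031, -0.0125, 0, 0, 0, -0.031, -0.0125, 0, 0, 0, -0.031, -0.0125, 0, 0, 0, -0.031, -0.0125, 0, 0, 0, -0.031, -0.0125, 0, 0, 0, -0.031, -0.0125, 0, 0, 0, -0.031, -0.0125, 0, 0, 0, -0.016, -0.0063, 0, 0, 0, 0, 0, 0, 0, 0, 0, 0, 0, 0, 0, 0, 0, 0, 0, 0, 0, 0, 0, 0, 0],
)

```text
t: 24.1
eef_pos: [0.5155, -0.2695, 0.2497]
tool_rot: [-0.001, 0.642, 0.766, -0.0]
contact_force: [-0.4, -0.0, -3.6]
gripper_width: 0.422
grasp_force: 40.9
```

```bash
python3 - <<'E'
from h import *
o=bot.get_obs();I=bot.read_camera("wrist"); cv2.imwrite("pics/w7.png",I); c=cam("wrist",o); p,M=tool(o)
for dz in (.002,.006): 
  z=p[2]-.0388+dz
  print(dz,[rim(I,c,p[:2],z,r0=a,r1=b) for a,b in ((.076,.095),(.08,.092))])
plan((.515,-.2705,.1448)); print(proj(c,[p[0],p[1],p[2]-.035]))
E
```

```text
0.002 [(array([ 0.5111, -0.2882]), np.float64(0.097), 63), (array([ 0.5151, -0.2863]), np.float64(0.0943), 34)]
0.006 [(array([ 0.5149, -0.2841]), np.float64(0.0922), 37), (array([ 0.5151, -0.2822]), np.float64(0.0902), 42)]
shift tool [-0.0007 -0.0007  0.1051] turn 0 at [ 0.5156 -0.2697  0.2499] yax [ 0.985  0.175 -0.   ]
[[286.0914809  250.64001856]]
```

```bash
python3 - <<'E'
from h import *
I=cv2.imread("pics/w7.png"); o=bot.get_obs(); c=cam("wrist",o); p,M=tool(o)
g=cv2.GaussianBlur(cv2.cvtColor(I,6),(3,3),0).astype(np.float32); z=p[2]-.0388+.005; rs=np.linspace(.07,.105,71)
for a in range(-10,220,10):
    A=np.radians(a); X=np.c_[p[0]+rs*np.cos(A),p[1]+rs*np.sin(A),np.full(71,z)]; q=proj(c,X).astype(np.float32)
    s=cv2.remap(g,q[:,:1],q[:,1:],1)[:,0]; d=np.abs(np.gradient(s)); k=[i for i in range(1,70) if d[i]>d[i-1] and d[i]>=d[i+1] and d[i]>1.5]
    print(a,[(int(1e4*rs[i]),round(float(d[i]),1)) for i in k])
E
```

```text
-10 [(735, 2.3), (775, 2.6), (810, 6.8)]
0 [(740, 2.6), (795, 6.4), (815, 5.2), (885, 9.2), (1010, 6.0)]
10 [(750, 2.6), (785, 3.9), (880, 8.9), (1025, 4.1)]
20 [(760, 3.3), (780, 3.4), (805, 2.2), (880, 8.5)]
30 [(765, 3.0), (795, 8.7), (880, 2.0)]
40 [(705, 7.5), (755, 5.8), (790, 7.4), (875, 2.2), (1000, 1.7)]
50 [(785, 9.4), (865, 1.7), (880, 1.7)]
60 [(785, 11.7), (870, 2.6), (1015, 12.6)]
70 [(725, 4.3), (780, 11.6), (870, 1.9), (1005, 12.8)]
80 [(730, 2.5), (760, 2.6), (780, 9.9), (870, 2.8), (1020, 11.8)]
90 [(775, 10.7), (870, 2.9)]
100 [(775, 12.4), (865, 4.3)]
110 [(775, 12.3), (870, 3.0)]
120 [(750, 2.2), (775, 10.0), (870, 2.6)]
130 [(750, 8.6), (770, 8.2), (785, 4.6), (865, 16.4), (880, 6.4), (950, 13.1)]
140 [(765, 9.4), (785, 8.7), (875, 8.7)]
150 [(770, 4.8), (785, 2.9), (875, 8.1)]
160 [(735, 8.6), (765, 3.2), (785, 5.6), (875, 5.6)]
170 [(760, 8.7), (780, 3.9), (875, 5.0)]
180 [(750, 8.6), (785, 3.7), (800, 7.9), (880, 4.3)]
190 [(745, 9.0), (770, 2.3), (785, 3.4), (805, 6.3), (885, 4.1)]
200 [(735, 7.4), (775, 2.4), (790, 2.0), (810, 4.7), (885, 3.3)]
210 [(730, 7.3), (775, 2.2), (795, 3.1), (815, 5.0), (890, 2.3)]
```

The lid edge is concentric with the TCP to about 1 mm, and the TCP is over the pot's centre. Lowering.

nudge_tcp(
  offsets=[0, 0, 0.02, 0, 0, 0, 0, 0.03, 0, 0, 0, 0, 0.025, 0, 0, 0, 0, 0.015, 0, 0, 0, 0, 0.005, 0, 0, 0, 0, 0, 0, 0, 0, 0, 0, 0, 0],
)

```text
t: 24.85
eef_pos: [0.5161, -0.2712, 0.1564]
tool_rot: [0.001, 0.643, 0.766, 0.0]
contact_force: [-0.2, -0.6, -3.1]
gripper_width: 0.418
grasp_force: 40.8
```

nudge_tcp(
  offsets=[0, 0, 0.002, 0, 0, 0, 0, 0.002, 0, 0, 0, 0, 0.002, 0, 0, 0, 0, 0, 0, 0, 0, 0, 0, 0, 0],
)

```text
t: 25.35
eef_pos: [0.5153, -0.2708, 0.1493]
tool_rot: [-0.0, 0.643, 0.766, 0.0]
contact_force: [0.5, -0.0, -3.1]
gripper_width: 0.425
grasp_force: 40.8
```

nudge_tcp(
  offsets=[0, 0, 0.001, 0, 0, 0, 0, 0.001, 0, 0, 0, 0, 0.001, 0, 0, 0, 0, 0, 0, 0, 0, 0, 0, 0, 0],
)

```text
t: 25.85
eef_pos: [0.5153, -0.2708, 0.1462]
tool_rot: [-0.0, 0.643, 0.766, -0.0]
contact_force: [-0.1, 0.7, -3.9]
gripper_width: 0.421
grasp_force: 40.8
```

nudge_tcp(
  offsets=[0, 0, 0.001, 0, 0, 0, 0, 0.0005, 0, 0, 0, 0, 0, 0, 0, 0, 0, 0, 0, 0],
)

```text
t: 26.25
eef_pos: [0.5154, -0.2709, 0.1449]
tool_rot: [0.0, 0.643, 0.766, 0.0]
contact_force: [-1.1, 0.7, -0.6]
gripper_width: 0.421
grasp_force: 41.0
```

nudge_tcp(
  offsets=[0, 0, 0.0005, 0, 0, 0, 0, 0, 0, 0, 0, 0, 0, 0, 0],
)

```text
t: 26.55
eef_pos: [0.5154, -0.2708, 0.1448]
tool_rot: [0.0, 0.643, 0.766, 0.0]
contact_force: [-2.5, 1.8, 4.3]
gripper_width: 0.423
grasp_force: 41.6
```

Seated: contact came at exactly the predicted height. Releasing, rising and checking.

nudge_tcp(
  offsets=[0, 0, 0, 0, 0.45, 0, 0, 0, 0, 0.5, 0, 0, 0, 0, 0.6, 0, 0, 0, 0, 0.8, 0, 0, 0, 0, 1, 0, 0, 0, 0, 1, 0, 0, 0, 0, 1, 0, 0, -0.02, 0, 1, 0, 0, -0.04, 0, 1, 0, 0, -0.05, 0, 1, 0, 0, -0.05, 0, 1, 0, 0, 0, 0, 1, 0, 0, 0, 0, 1, 0, 0, 0, 0, 1],
)

```text
t: 27.95
eef_pos: [0.5148, -0.2702, 0.3031]
tool_rot: [-0.001, 0.643, 0.766, -0.0]
contact_force: [0.1, 0.6, -0.7]
gripper_width: 1.001
grasp_force: 0.0
```

```bash
python3 - <<'E'
from h import *
o=bot.get_obs();I=bot.read_camera("wrist");T=bot.read_camera("top");S=bot.read_camera("scene"); c,t,s=cam("wrist",o),cam("top"),cam("scene")
G=lambda I:cv2.cvtColor(I,6)
ce,a,_=blob(G(I)<60,proj(c,[.515,-.271,.155])[0],300); print("knob w",ce,a,onz(c,ce,.158)[0].round(4))
# lid edge (r .086) and radius profile about TCP at lid edge height
p=o["eef_pos"]; g=cv2.GaussianBlur(G(I),(3,3),0).astype(np.float32); rs=np.linspace(.07,.1,61)
for a in range(0,360,30):
    A=np.radians(a); q=proj(c,np.c_[p[0]+rs*np.cos(A),p[1]+rs*np.sin(A),np.full(61,.111)]).astype(np.float32)
    d=np.abs(np.gradient(cv2.remap(g,q[:,:1],q[:,1:],1)[:,0])); print(a,[(int(1e4*rs[i]),round(float(d[i]),1)) for i in range(1,60) if d[i]>d[i-1] and d[i]>=d[i+1] and d[i]>2])
# ladle: dark grip in scene and top; pots' and bystanders' displacement
S0=cv2.imread("pics/scene0.png");T0=cv2.imread("pics/top0.png"); X=np.array([.59,.246,.17])
print("ladle grip expect",proj(s,X)[0],proj(t,X)[0],[blob(G(S)<55,proj(s,X)[0],30)[:2],blob(G(T)<55,proj(t,X)[0],15)[:2]])
f=lambda I,x,y,w:np.float32(G(I[y-w:y+w,x-w:x+w]))
for n,A,B,x,y,w in (("pot other",S0,S,180,345,16),("yellow",S0,S,233,198,14),("white",S0,S,165,255,14),("salt",S0,S,318,260,12),("black",S0,S,252,325,14),("black t",T0,T,197,271,12),("white t",T0,T,198,167,12)):
    print(n,np.round(cv2.phaseCorrelate(f(A,x,y,w),f(B,x,y,w),cv2.createHanningWindow((2*w,2*w),cv2.CV_32F))[0],2))
E
```

```text
knob w [288.07125749 189.58862275] 1670 [ 0.5152 -0.2655  0.158 ]
0 [(780, 4.3), (875, 6.1), (990, 7.9)]
30 [(790, 3.3)]
60 [(780, 3.9)]
90 [(770, 5.3), (860, 2.1)]
120 [(765, 7.1)]
150 [(760, 4.2), (855, 5.8)]
180 [(770, 4.5), (855, 3.4)]
210 [(785, 2.1), (860, 2.1)]
240 [(795, 2.5)]
270 []
300 []
330 [(775, 2.3), (875, 5.5)]
ladle grip expect [135.50345871 287.29953029] [145.01072509 191.96507885] [(array([134.02688172, 285.46236559]), np.int32(186)), (array([144.56818182, 189.54545455]), np.int32(44))]
pot other [0.5  0.95]
yellow [-0.14 -0.12]
white [-0.08  0.29]
salt [-0.11 -0.03]
black [ 0.21 -0.09]
black t [-0.11 -0.04]
white t [-0.06 -0.05]
```

```bash
python3 -c "
from station import bot
print(bot.hand_in())"
```

```text
the job is handed in; nothing more can be done
None
```

The job is handed in: by my camera and force checks, the glass lid is seated on the jar's pot and the ladle hangs by its hook on the other pot with its bowl inside. Nothing else moved that I could measure, and it finished at about 28 s of the 72 s; hand-in returned no verdict.

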